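# Collapse the telescoping stand leg

### The arm

A 6-joint arm with a two-finger parallel gripper is mounted at the origin on a cart in front of the work surface, level with it; the furniture and walls round the work are solid. World frame = base frame: x ahead of the robot, y to its left, z up, the work surface at z = 0. Lengths are in m, angles in rad, forces in N, time in s.
With the tool pointing down it reaches from about 0.425 to 0.95 m from the base axis. Payload 3.5 kg.
Tool frame: the origin (TCP) lies on the centre line of the jaws, within the pads' length; the fingertips stand 17 mm ahead of it and the grasp point (between the pads) lies 2 mm behind it; z points along the fingers, y is the line along which they close (so a half turn about z gives the same grasp; the last joint's range is limited). The gripper opens to 85 mm and grips with 20 to 120 N. Pads are 22 mm wide; open, the fingers measure 114 mm over their backs; the gripper's body (76 mm by 85 mm) begins 54 mm behind the grasp point. The pads swing forward as they close: fully open they stand 13 mm farther back than shut.
Start: joints at [0.96, 0.286, 1.577, -0, 1.279, -0.15], TCP at [0.3, 0.605, 0.248] pointing down, gripper open.
Joint ranges: [-2.77, 2.77], [-0.9, 2.22], [0.21, 2.48], [-1.53, 4.67], [0.24, 2.81], [-2.84, 2.84]. Speed limits (rad/s): [2.79, 2.79, 3.14, 3.14, 3.14, 3.14].

### API

Orientations are given as a unit quaternion [x, y, z, w].
In Python, from plant import ctrl gives the robot as it stands. The module is installed in compiled form; this text tells all that it offers.
- The arm moves only by the tool drive_tool, never from a script. Its argument "moves" is a list of rows, each a list of 3 entries, a list of its own where there are three numbers: the turn, a rotation vector about the tool's x, y, z in rad, then the shift along the tool's x, y, z in m, then the finger opening in m, from 0 to 0.0854. A call has 1 to 5 rows; each row shifts and turns the commanded pose from where the row before left it, along the tool's axes as they then stand; what a row does not reach is not made up. A row lasts 1/8 s, in which the tool goes at most 62.5 mm and 10.7 degrees, less where a joint would pass 70% of its speed; a pose out of reach is approached as far as the arm can. A call with a gripper value outside its range is refused whole. The fingers move at their own pace and stop on an object; "grip_force" is the grip in N (left out, the last holds). Time passes only in rows, so rows that do not move let the fingers close. It gives the time, the measured TCP pose, the force, the opening and the grip force at its end, in the units of the state.
- ctrl.get_state(): the state, without advancing time (a new reading comes with each control period).
- ctrl.read_camera(name): name is "side" or "top" or "wrist"; returns a dict with "image" (420x560x3 uint8, red, green, blue), "fx", "fy", "cx", "cy" (pixels), "dist" ([k1, k2, p1, p2, k3] as OpenCV has them; the pictures are not rectified), "R" (3x3) and "t" (3): a world point X has camera coordinates R X + t. Camera axes: x right, y down, z forward; pixel columns grow to the right and rows downward; lengths in m; the calibration is good to about 2 mm. A picture is of the moment at which its call begins. There is no depth.
- ctrl.sign_off(): hands the job in; it is judged then, once.
The state is a dict: "time": time; "qpos": joint angles; "dq": joint speeds; "joint_efforts": joint torques, N m; "eef_pos": TCP position; "tcp_rot": TCP orientation; "contact_force": force on the tool from outside, world axes, zero at the start; "wrist_torque": the same for the moment, N m; "opening": opening from 0.0 (shut) to 1.0 (fully open); "finger_force": force on a finger pad.
Only numpy, scipy, OpenCV 4.12 (cv2) and the standard library are available. Lean on these libraries where they do the work, as an engineer would, in place of code of your own. Each camera call takes 0.05 s, during which the arm holds its last target. There are 200 camera calls.

### The job

The three-part telescoping leg of an instrument stand, clamped in the wooden block on the bench, has been left drawn out. Push it together fully home, the thin innermost section first and then the middle one, so that no gap is left at either collar. Leave the screwdriver and the mouthpiece that lie beside it where they are.

Things in the scene. Friction and masses are not known exactly. Their poses are not given: they have to be found in the camera images.
- end_face (a point): centre of the flat outer face of the round end knob (nickel-coloured, 36 mm diameter, 14 mm thick) on the free end of the innermost section (brass tube, 24 mm diameter). The tube axis lies level, 45 mm above the bench. The point's own x axis points along the tube from the knob into the leg (the way to push), z points up. Nothing stands under the drawn-out sections: the space between tube and bench is free
- middle_face (a point): centre of the front face of the middle section's collar (brass, 44 mm diameter, 10 mm thick; tube nickel-coloured, 34 mm diameter); the back of the end knob rests on this face when the inner section is home. Same axes as end_face. It moves with the middle section
- leg_mouth (a point): centre of the front face of the fixed outer section's mouth collar (brass, 49 mm diameter); the back of the middle collar rests on it when the middle section is home. Same axes as end_face. The outer section (42 mm diameter, 147 mm long with its black rubber foot) is clamped by two steel straps in a wooden block that is fixed to the bench: base board 125 x 85 x 15 mm, beginning 14 mm behind this face; highest point 70 mm above the bench
- inner_section (a joint): how far the innermost section stands out of the middle one, in m: 0 is fully home (knob against middle collar); starts at 0.032 to 0.055. Stiff sliding fit, about 2.5 N to move, stays where it is left
- middle_section (a joint): how far the middle section stands out of the outer one, in m: 0 is fully home (middle collar against mouth collar); starts at 0.035 to 0.055. Tighter fit, about 8 N to move (so a push on the end knob shuts the inner section first), stays where it is left. The stops at home are hard
- screwdriver: orange-handled screwdriver lying beside the clamp block, 140 mm long, 20 mm high; not part of the job. Origin under its middle
- mouthpiece: silver mouthpiece lying beside the drawn-out sections, 85 mm long, 27 mm high, about 90 mm from the tube axis; not part of the job. Origin under its middle

How it is judged:
By the outcome, as a careful person would: the job done as asked, in the order asked, and still so for the second after the job is handed in, with the robot touching nothing.
It also fails if it takes over 29 s, if anything falls off the work surface, if the arm or the gripper's body presses on something with over 40 N, if the wrist force passes 120 N, or if a joint passes its speed limit or range.

## Working session

There is one attempt and no reset: what is moved stays moved. The work goes in short steps, Python scripts to look and compute and a tool call to move; the robot and the scene stay as the last step left them, time stands still between calls to the robot, and variables do not carry over. Pictures are saved under pics/ and viewed, at most 10 in all, crops included, and the job is handed in when it is done.

Besides the shell and the picture viewer there is one more tool, called after "Emit:" as name(argument=value, ...) on one line, values as JSON. drive_tool: Moves the arm, as the interface text tells. Its arguments: {"type":"object","properties":{"moves":{"type":"array","items":{"type":"array"}},"grip_force":{"type":"number"}},"required":["moves"]}

```bash
mkdir -p pics; python3 - <<'E'
from plant import ctrl
import cv2,numpy as np,pickle
s=ctrl.get_state();print(s['time'],s['eef_pos'],s['tcp_rot'],s['opening'])
d={}
for n in("top","side"):
    c=ctrl.read_camera(n);d[n]=c;cv2.imwrite(f"pics/{n}0.png",c["image"][:,:,::-1])
    print(n,c['fx'],c['dist'],np.round(c['R'],3).tolist(),-c['R'].T@c['t'])
pickle.dump(d,open("d.pkl","wb"))
E
```

```text
0.0 [0.2997483  0.60409244 0.24689981] [ 2.28341473e-01  9.73580372e-01 -1.11389354e-03 -4.37061739e-04] 0.9989588503637334
top 416.43672286359373 [-0.08650423  0.          0.          0.          0.        ] [[0.011, -0.999, 0.036], [-0.989, -0.016, -0.145], [0.146, -0.034, -0.989]] [ 0.4067212  -0.07886858  0.91455512]
side 436.0828736882391 [-0.0862696  0.         0.         0.         0.       ] [[-0.844, -0.537, 0.006], [-0.205, 0.312, -0.928], [0.496, -0.784, -0.373]] [0.10184615 0.5616867  0.36790875]
```

View pics/top0.png

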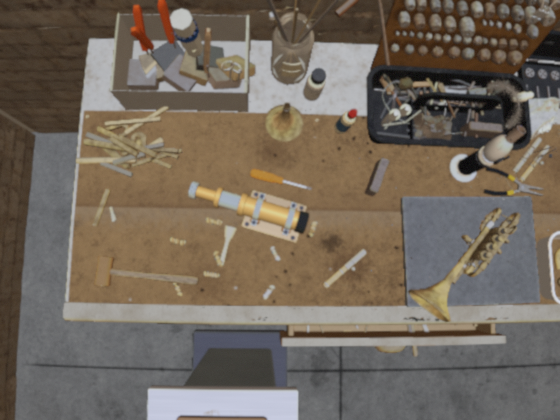

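View pics/side0.png

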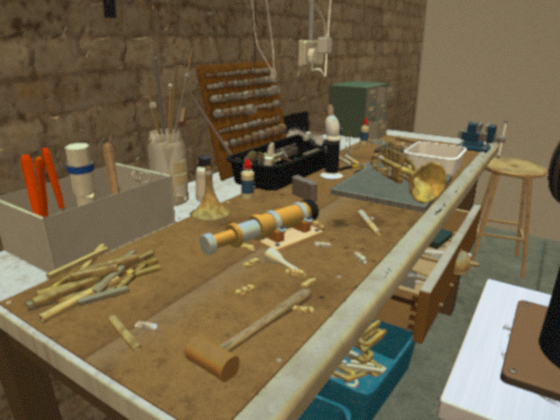

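The top view shows the leg from its knob at about (193,188) to its foot at about (302,220). The mouthpiece is at (228,243) and the screwdriver at (280,180). In the side view the knob face is at about (208,243). I'll enlarge both.

```bash
cat > h.py <<'E'
import numpy as np,cv2
def px(c,X):
    K=np.array([[c['fx'],0,c['cx']],[0,c['fy'],c['cy']],[0,0,1.]])
    return cv2.projectPoints(np.atleast_2d(np.array(X,float)),cv2.Rodrigues(c['R'])[0],np.array(c['t'],float),K,np.array(c['dist'],float))[0][:,0]
def onz(c,uv,z):
    K=np.array([[c['fx'],0,c['cx']],[0,c['fy'],c['cy']],[0,0,1.]])
    n=cv2.undistortPoints(np.array(uv,float).reshape(-1,1,2),K,np.array(c['dist'],float))[:,0]
    d=np.c_[n,np.ones(len(n))]@c['R']; o=-c['R'].T@c['t']
    return o+d*((z-o[2])/d[:,2])[:,None]
E
python3 - <<'E'
import pickle,cv2,numpy as np
from h import *
d=pickle.load(open("d.pkl","rb"))
a=cv2.resize(d['top']['image'][165:245,180:320],None,fx=5,fy=5,interpolation=cv2.INTER_CUBIC)
b=cv2.resize(d['side']['image'][190:260,190:330],None,fx=5,fy=5,interpolation=cv2.INTER_CUBIC)
cv2.imwrite("pics/zt.png",a[:,:,::-1]);cv2.imwrite("pics/zs.png",b[:,:,::-1])
print(onz(d['top'],[[193,188],[302,220],[228,243]],.045))
print(onz(d['side'],[[208,243]],.045))
E
```

```text
[[ 0.57301558  0.0692295   0.045     ]
 [ 0.5083455  -0.16226911  0.045     ]
 [ 0.45785734 -0.00806112  0.045     ]]
[[0.56953415 0.06450695 0.045     ]]
```

View pics/zt.png

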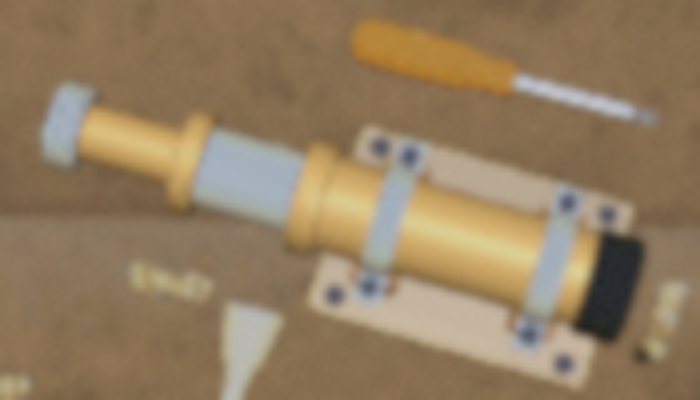

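View pics/zs.png

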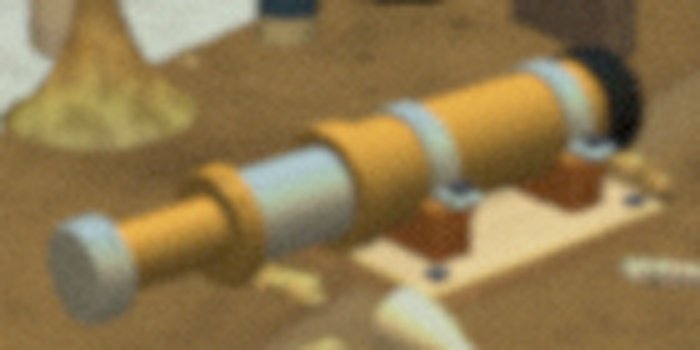

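The zooms show the knob face centre at about (53,122) in the top crop and (82,268) in the side crop. The top crop puts the middle collar face at (180,158), the mouth face at (300,194) and the foot end at (627,290).

```bash
python3 - <<'E'
import pickle,numpy as np
from h import *
d=pickle.load(open("d.pkl","rb"));t=d['top'];s=d['side']
z=np.array([[53,121],[180,158],[300,194],[627,290]])
P=onz(t,z/5+[179.6,164.6],.045);print(P.round(4))
a=P[3]-P[0];L=np.linalg.norm(a);a/=L;print('axis',a,'yaw',np.arctan2(a[1],a[0]),'along',((P-P[0])@a).round(4))
print('side knob',onz(s,np.array([[82,268]])/5+[189.6,189.6],.045))
print('proj P in side crop',((px(s,P)-[189.6,189.6])*5).round(0).tolist())
# mouthpiece, screwdriver
print(onz(t,np.array([[225,380],[255,305],[360,40],[650,115]])/5+[179.6,164.6],.012).round(3))
E
```

```text
[[ 0.5712  0.0751  0.045 ]
 [ 0.5562  0.0208  0.045 ]
 [ 0.5416 -0.0302  0.045 ]
 [ 0.5029 -0.1686  0.045 ]]
axis [-0.2697449  -0.96293182  0.        ] yaw -1.843924431167548 along [0.     0.0563 0.1094 0.2531]
side knob [[0.57185724 0.06698798 0.045     ]]
proj P in side crop [[67.0, 277.0], [203.0, 231.0], [322.0, 192.0], [598.0, 99.0]]
[[ 0.465  0.002  0.012]
 [ 0.498 -0.01   0.012]
 [ 0.616 -0.053  0.012]
 [ 0.585 -0.182  0.012]]
```

Sizes check out: the outer length measures 144 mm against 147 mm, and the gaps are about 42 and 43 mm. The plan is to push the knob with the closed fingers, tool pointing down and tool −x along the leg. First I turn the tool.

Emit:
drive_tool(moves=[[[0,0,0.173],[0,0,0],0],[[0,0,0.173],[0,0,0],0],[[0,0,0.173],[0,0,0],0],[[0,0,0.173],[0,0,0],0]], grip_force=40)

```text
time: 0.6
eef_pos: [0.2999, 0.6043, 0.2474]
tcp_rot: [0.547, 0.837, -0.001, -0.0]
contact_force: [-0.2, 0.3, -0.2]
opening: 0.144
finger_force: 0.0
```

Emit:
drive_tool(moves=[[[0,0,0.173],[0,0,0],0],[[0,0,0.173],[0,0,0],0],[[0,0,0.173],[0,0,0],0],[[0,0,0.173],[0,0,0],0],[[0,0,0],[0,0,0],0]])

```text
time: 1.23
eef_pos: [0.2999, 0.6043, 0.2476]
tcp_rot: [0.796, 0.605, -0.001, 0.0]
contact_force: [0.7, -0.4, -0.2]
opening: -0.001
finger_force: 0.0
```

```bash
cat >> h.py <<'E'
from scipy.spatial.transform import Rotation as Ro
A=np.array([-.2697,-.9629,0]); P0=np.array([.5712,.0751,.045])
def rep():
    from plant import ctrl
    s=ctrl.get_state();p=np.array(s['eef_pos']);R=Ro.from_quat(s['tcp_rot'])
    M=R.as_matrix()
    print('t',s['time'],'p',p.round(4),'q6',s['qpos'][5],'open',s['opening'],'F',np.round(s['contact_force'],1))
    print('x.A',M[:,0]@A,'y.A',M[:,1]@A,'z',M[:,2].round(4),'rv fix',(R.inv()*Ro.from_matrix(np.c_[-A,np.cross([0,0,-1],-A),[0,0,-1]])).as_rotvec().round(4))
    return s,p,M
E
python3 - <<'E'
from h import *
s,p,M=rep()
print('to pre',(M.T@(P0-.05*A+[0,0,.2]-p)).round(4))
E
```

```text
t 1.225 p [0.2999 0.6043 0.2476] q6 1.2319824838291544 open -0.0012898553738197318 F [ 0.7 -0.4 -0.2]
x.A -0.9999559423710057 y.A -0.0011195395170163181 z [-7.e-04 -1.e-03 -1.e+00] rv fix [-0.0004  0.0012  0.0011]
to pre [-0.3869  0.4035  0.0029]
```

Emit:
drive_tool(moves=[[[0,0,0],[-0.0387,0.0404,0],0],[[0,0,0],[-0.0387,0.0404,0],0],[[0,0,0],[-0.0387,0.0404,0],0],[[0,0,0],[-0.0387,0.0404,0],0],[[0,0,0],[-0.0387,0.0404,0],0]])

```text
time: 1.85
eef_pos: [0.4428, 0.362, 0.2482]
tcp_rot: [0.796, 0.605, -0.0, 0.0]
contact_force: [0.6, 1.0, 0.3]
opening: -0.002
finger_force: 0.0
```

Emit:
drive_tool(moves=[[[0,0,0],[-0.0387,0.0404,0],0],[[0,0,0],[-0.0387,0.0404,0],0],[[0,0,0],[-0.0387,0.0404,0],0],[[0,0,0],[-0.0387,0.0404,0],0],[[0,0,0],[-0.0387,0.0404,0],0]])

```text
time: 2.48
eef_pos: [0.5849, 0.121, 0.2482]
tcp_rot: [0.796, 0.605, 0.0, -0.0]
contact_force: [0.6, 0.3, -0.5]
opening: 0.001
finger_force: 0.0
```

```bash
python3 - <<'E'
from h import *
from plant import ctrl
s,p,M=rep()
print('to pre',(M.T@(P0-.05*A+[0,0,.2]-p)).round(4))
c=ctrl.read_camera("wrist");cv2.imwrite("pics/w1.png",c["image"][:,:,::-1])
print('proj P0, mouth',px(c,[P0,P0+.1094*A]).round(0).tolist())
E
```

```text
t 2.475 p [0.5849 0.121  0.2482] q6 0.3049347065247549 open 0.0008183832402840258 F [ 0.6  0.3 -0.5]
x.A -0.9999544760806724 y.A -0.0023520809324536584 z [-0.e+00  1.e-04 -1.e+00] rv fix [-0.0001 -0.0001  0.0024]
to pre [ 0.0021 -0.0008  0.0032]
proj P0, mouth [[279.0, 232.0], [279.0, 314.0]]
```

View pics/w1.png

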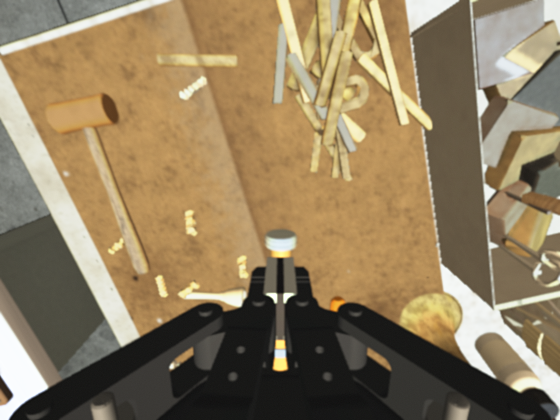

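The wrist view shows the knob face at about (281,232), where my projection put (279,232). The line is good, so I go down.

Emit:
drive_tool(moves=[[[0,0,0],[0,0,0.05],0],[[0,0,0],[0,0,0.05],0],[[0,0,0],[0,0,0.05],0],[[0,0,0],[0,0,0.04],0],[[0,0,0],[0,0,0.014],0]])

```text
time: 3.15
eef_pos: [0.5819, 0.1227, 0.0411]
tcp_rot: [0.796, 0.605, -0.002, -0.002]
contact_force: [0.0, -1.1, -0.4]
opening: -0.003
finger_force: 0.0
```

Emit:
drive_tool(moves=[[[0,0,0],[-0.008,0,0],0],[[0,0,0],[-0.008,0,0],0],[[0,0,0],[-0.008,0,0],0],[[0,0,0],[-0.005,0,0],0],[[0,0,0],[0,0,0],0]])

```text
time: 3.78
eef_pos: [0.5767, 0.0943, 0.0449]
tcp_rot: [0.797, 0.604, 0.0, 0.0]
contact_force: [1.3, 0.6, 0.4]
opening: 0.001
finger_force: 0.0
```

Emit:
drive_tool(moves=[[[0,0,0],[-0.005,0,0],0],[[0,0,0],[-0.005,0,0],0],[[0,0,0],[-0.005,0,0],0],[[0,0,0],[-0.005,0,0],0],[[0,0,0],[0,0,0],0]])

```text
time: 4.4
eef_pos: [0.5709, 0.0751, 0.0443]
tcp_rot: [0.797, 0.604, -0.0, 0.0]
contact_force: [0.8, 0.2, 0.7]
opening: 0.003
finger_force: 0.2
```

Emit:
drive_tool(moves=[[[0,0,0],[-0.005,0,0],0],[[0,0,0],[-0.005,0,0],0],[[0,0,0],[-0.005,0,0],0],[[0,0,0],[0,0,0],0]])

```text
time: 4.9
eef_pos: [0.5668, 0.0604, 0.0443]
tcp_rot: [0.797, 0.604, -0.0, 0.0]
contact_force: [-0.5, -0.3, -0.9]
opening: -0.003
finger_force: 0.0
```

```bash
python3 - <<'E'
from h import *
s,p,M=rep()
print('along',(p-P0)@A, 'F.A',np.array(s['contact_force'])@A)
E
```

```text
t 4.9 p [0.5668 0.0604 0.0443] q6 0.20335434554937984 open -0.002747470717549912 F [-0.5 -0.3 -0.9]
x.A -0.9999563180433441 y.A 0.0009465987312097684 z [-4.e-04 -9.e-04 -1.e+00] rv fix [-0.0002  0.001  -0.0009]
along 0.015373437048787441 F.A 0.4221628105675021
```

```bash
python3 - <<'E'
from h import *
from plant import ctrl
c=ctrl.read_camera("side")["image"][170:270,180:340];t=ctrl.read_camera("top")["image"][165:245,180:320]
b=cv2.resize(c,None,fx=3.5,fy=3.5,interpolation=cv2.INTER_CUBIC);a=cv2.resize(t,(560,245),interpolation=cv2.INTER_CUBIC)
cv2.imwrite("pics/s2.png",np.vstack([b,a])[:,:,::-1])
E
```

```text
(no output)
```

View pics/s2.png

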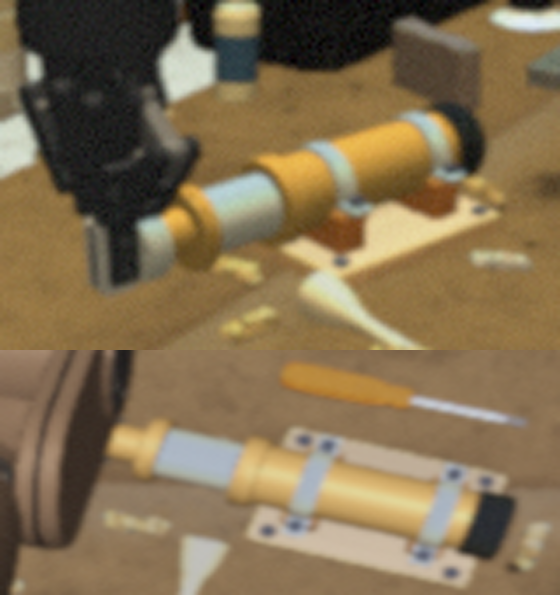

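The fingers are flat on the knob at about (130,250), and the inner gap has already shortened. I keep pushing.

Emit:
drive_tool(moves=[[[0,0,0],[-0.005,0,0],0],[[0,0,0],[-0.005,0,0],0],[[0,0,0],[-0.005,0,0],0],[[0,0,0],[-0.005,0,0],0]])

```text
time: 5.5
eef_pos: [0.5618, 0.0423, 0.0445]
tcp_rot: [0.797, 0.603, 0.001, -0.001]
contact_force: [2.0, 8.0, -1.1]
opening: -0.004
finger_force: 4.2
```

Emit:
drive_tool(moves=[[[0,0,0],[-0.005,0,0],0],[[0,0,0],[-0.005,0,0],0],[[0,0,0],[-0.005,0,0],0],[[0,0,0],[0,0,0],0]])

```text
time: 6.0
eef_pos: [0.5578, 0.028, 0.0445]
tcp_rot: [0.797, 0.604, 0.001, -0.0]
contact_force: [2.5, 6.1, -1.4]
opening: -0.0
finger_force: 3.1
```

Emit:
drive_tool(moves=[[[0,0,0],[-0.005,0,0],0],[[0,0,0],[-0.005,0,0],0],[[0,0,0],[-0.003,0,0],0],[[0,0,0],[0,0,0],0]])

```text
time: 6.5
eef_pos: [0.5543, 0.0157, 0.0445]
tcp_rot: [0.797, 0.604, 0.001, -0.0]
contact_force: [2.8, 6.2, -0.2]
opening: 0.001
finger_force: 3.3
```

```bash
python3 - <<'E'
from h import *
s,p,M=rep()
print('along',(p-P0)@A, 'F.A',np.array(s['contact_force'])@A)
E
```

```text
t 6.5 p [0.5543 0.0157 0.0445] q6 0.11743937022513337 open 0.000782908220433472 F [ 2.8  6.2 -0.2]
x.A -0.9999528734930813 y.A 0.0018737373335108482 z [ 0.0012  0.0021 -1.    ] rv fix [ 0.0006 -0.0023 -0.0019]
along 0.061769932363993606 F.A -6.716576389612909
```

Force of about 8 N means the middle section is now moving. Around 13 mm is left, so I shorten the steps.

Emit:
drive_tool(moves=[[[0,0,0],[-0.003,0,0],0],[[0,0,0],[-0.003,0,0],0],[[0,0,0],[-0.002,0,0],0],[[0,0,0],[0,0,0],0]])

```text
time: 7.0
eef_pos: [0.5521, 0.0081, 0.0445]
tcp_rot: [0.797, 0.604, 0.001, -0.001]
contact_force: [2.0, 6.7, -0.4]
opening: 0.002
finger_force: 3.6
```

Emit:
drive_tool(moves=[[[0,0,0],[-0.0015,0,0],0],[[0,0,0],[-0.0015,0,0],0],[[0,0,0],[0,0,0],0]])

```text
time: 7.38
eef_pos: [0.5513, 0.0053, 0.0445]
tcp_rot: [0.797, 0.604, 0.001, -0.001]
contact_force: [1.8, 7.1, 0.1]
opening: -0.002
finger_force: 3.7
```

Emit:
drive_tool(moves=[[[0,0,0],[-0.001,0,0],0],[[0,0,0],[-0.001,0,0],0],[[0,0,0],[0,0,0],0]])

```text
time: 7.75
eef_pos: [0.5508, 0.0036, 0.0445]
tcp_rot: [0.797, 0.603, 0.001, -0.001]
contact_force: [1.5, 6.9, 0.5]
opening: 0.001
finger_force: 4.2
```

Emit:
drive_tool(moves=[[[0,0,0],[-0.001,0,0],0],[[0,0,0],[-0.001,0,0],0],[[0,0,0],[0,0,0],0]])

```text
time: 8.12
eef_pos: [0.5508, 0.0035, 0.0446]
tcp_rot: [0.798, 0.603, 0.003, -0.002]
contact_force: [4.7, 15.2, -1.0]
opening: -0.003
finger_force: 7.6
```

Emit:
drive_tool(moves=[[[0,0,0],[-0.001,0,0],0],[[0,0,0],[-0.001,0,0],0],[[0,0,0],[0,0,0],0]])

```text
time: 8.5
eef_pos: [0.5508, 0.0033, 0.0448]
tcp_rot: [0.798, 0.602, 0.005, -0.002]
contact_force: [6.1, 21.1, -0.7]
opening: 0.005
finger_force: 11.0
```

Emit:
drive_tool(moves=[[[0,0,0],[-0.001,0,0],0],[[0,0,0],[0,0,0],0]])

```text
time: 8.75
eef_pos: [0.5508, 0.0032, 0.0449]
tcp_rot: [0.798, 0.602, 0.005, -0.003]
contact_force: [7.8, 25.1, -1.4]
opening: -0.0
finger_force: 12.7
```

Emit:
drive_tool(moves=[[[0,0,0],[-0.001,0,0],0],[[0,0,0],[0,0,0],0]])

```text
time: 9.0
eef_pos: [0.5508, 0.0032, 0.045]
tcp_rot: [0.798, 0.602, 0.006, -0.003]
contact_force: [9.5, 27.2, -1.6]
opening: 0.002
finger_force: 14.5
```

It is at the hard stop: 28 N with no further motion, and the TCP matches the predicted home position within about 0.5 mm. I back off, lift and check.

Emit:
drive_tool(moves=[[[0,0,0],[0.005,0,0],0],[[0,0,0],[0.02,0,0],0],[[0,0,0],[0.03,0,0],0],[[0,0,0],[0.04,0,0],0],[[0,0,0],[0.02,0,-0.05],0]])

```text
time: 9.62
eef_pos: [0.5764, 0.1085, 0.0898]
tcp_rot: [0.797, 0.604, -0.005, -0.003]
contact_force: [0.4, -0.7, 0.6]
opening: 0.002
finger_force: 0.0
```

Emit:
drive_tool(moves=[[[0,0,0],[0.02,0,-0.05],0],[[0,0,0],[0.02,0,-0.05],0],[[0,0,0],[0.03,0,-0.03],0],[[0,0,0],[0,0,0],0]])

```text
time: 10.12
eef_pos: [0.6008, 0.1761, 0.2282]
tcp_rot: [0.796, 0.605, 0.003, 0.002]
contact_force: [0.1, -0.4, 0.3]
opening: -0.002
finger_force: 0.0
```

```bash
python3 - <<'E'
from h import *
from plant import ctrl
s=ctrl.get_state();print(s['time'],s['eef_pos'],s['contact_force'])
c=ctrl.read_camera("side")["image"][180:260,190:330];t=ctrl.read_camera("top")["image"][165:255,180:320]
a,b=[cv2.resize(i,None,fx=3.5,fy=3.5,interpolation=cv2.INTER_CUBIC) for i in(c,t)]
cv2.imwrite("pics/s3.png",np.vstack([a,b])[:,:,::-1])
E
```

```text
10.125 [0.60077714 0.17613851 0.22820015] [ 0.11850605 -0.37934844  0.27746319]
```

View pics/s3.png

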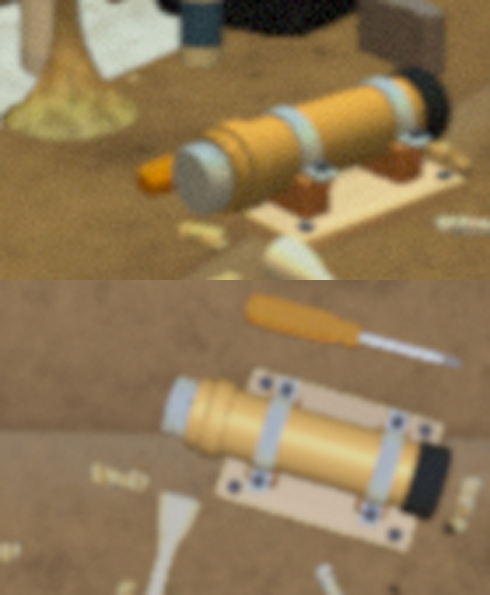

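Both views show the knob (side 205,178; top 180,405) against the middle collar, and the collar against the mouth. No gap is visible, and the screwdriver and mouthpiece have not moved.

```bash
python3 -c "
from plant import ctrl
print(ctrl.sign_off())"
```

```text
the job is handed in; nothing more can be done
None
```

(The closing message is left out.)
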